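Load the cleaning basket and hang it on the folding hook

TASK

First swing the folded hook on the low tool board out until it sticks straight out from the board. Then pick up the wooden pusher and with it gently roll the brass roller along the track, without touching the roller with the gripper, so that it drops into the basket at the track's end, and stand the pusher back upright on the bench. Finally hang the basket, roller inside, by its hoop on the hook's arm and let go, leaving the bowl, the jar and the hammer where they are.

Things in the scene. Friction and masses are not known exactly. Their poses are not given: they have to be found in the camera images.
- hook (a joint): Angle of the folding hook about its vertical hinge, rad: 0 = folded flat along the board, 1.57 = square out from the board, stop at 1.6. It starts between 0 and 0.3. Stiff friction hinge (0.12 N m, about 1 N at the tip), no spring: it stays where it is left.
- hook_hinge (a point): Point on the hook's vertical hinge axis, level with the arm's upper edge, 190 mm above the bench, 11 mm in front of the board's face. Axes turn with the hook: z up, the arm runs along its -x. The arm is a plain steel bar 10 mm wide and 14 mm high (upper edge at z = 0 here) that ends 125 mm from the hinge in an upturned round tip.
- hook_tip (a point): Top centre of the hook's upturned tip: an upright round steel pin of 12 mm diameter that stands 24 mm above the arm's upper edge, 125 mm from the hinge axis. Its axes are parallel to those of hook_hinge. It can be pinched or pushed from above, also while folded: the board's top edge is lower.
- board: Low wooden tool board, fixed, upright: 300 mm long (x) by 20 mm thick (y) by 186 mm high; feet 80 mm deep behind it, on its +y side. Origin under its centre; its front face looks along its -y, towards which the hook unfolds. The hinge stands at its x = +65 mm, the folded arm runs along its -x, at the height of its top edge.
- track: Fixed wooden track 66 mm wide (x), 240 mm long (y); origin at the bench under its centre. Its flat level running surface is 58 mm above the bench, 54 mm wide between two aluminium side rails that rise 8 mm over it. A cross stop 8 mm thick and 26 mm high closes its -y end; the +y end (y = +120 mm) is open, and the basket stands just beyond it.
- roller_center (a point): Centre of the solid brass roller: cylinder 26 mm diameter, 46 mm long, about 0.1 kg, lying across the track (its axis along the track's x) and free to roll along the track. It starts between 45 mm before and 10 mm beyond the track's middle. Its y and z axes turn as it rolls.
- roller: The same brass roller as a body; refer to roller_center for its centre.
- basket: Open aluminium basket, 96 mm (x) by 84 mm (y) by 42 mm high, walls 4 mm, about 0.25 kg; origin under its centre, z up. A rigid steel hoop stands over its middle in its x-z plane, with a square wooden grip 22 by 22 mm on top, from 118 to 164 mm above the underside. It starts at the track's open end, 3 to 7 mm clear of it, axes parallel to the track's.
- basket_loop (a point): Underside of the hoop's peak, 111 mm above the basket's underside, axes as basket: the place that rests on the hook's arm. The hoop is 8 mm rod, posts at x = +-46 mm up to 98 mm high, then rising to a blunt peak in the middle. The free window under it, above the rim, is 69 mm high in the middle, 84 mm wide and open along y.
- basket_grip (a point): Point in the basket's wooden grip to hold it by, 150 mm above its underside.
- pusher: Wooden pusher standing on the bench, 0.09 kg; origin under its centre, z up. Foot 42 mm (x) by 40 mm (y) by 10 mm; a blade 42 mm wide and 44 mm high whose flat face is its +y side, flush with the foot at y = +20 mm; square handle 18 by 18 mm over the origin, up to 115 mm.
- pusher_grip (a point): Point in the pusher's handle to hold it by, 100 mm above its underside.
- bowl: Black round bowl, 80 mm across, 35 mm high, origin under its centre. Leave it alone. It and the pusher stand on the far side of the track, in either order.
- jar: Amber jar with dark cap, 54 mm diameter, 60 mm high, origin under its centre. Leave it alone.
- hammer: Steel hammer with wooden handle, 220 mm long, lying to the right of the track. Leave it alone.
Mind the look-alikes: they are no part of the job. What is shaped like the basket but purple or red is not meant.

How it is judged:
On the way, in this order (a step that is already met when the one before it is completed fails the run):
1. the hook is swung out square from the board (at least 1.4 rad) (value of joint hook above 1.4 rad), for 0.2 s.
2. the roller lies in the basket (x of roller_center in the frame of basket between -0.046 and 0.046 m and y of roller_center in the frame of basket between -0.042 and 0.042 m and z of roller_center in the frame of basket between 0 and 0.035 m), for 0.2 s.
3. the pusher stands upright on the bench again, released (height (world z) of pusher below 0.006 m and angle between pusher's own z axis and vertical below 0.15 rad and contact force between the fingers and pusher below 0.1 N), for 0.2 s.
4. the basket hangs on the hook's arm with the roller in it (all of step 2 and x of basket_loop in the frame of hook_hinge between -0.117 and -0.02 m and y of basket_loop in the frame of hook_hinge between -0.02 and 0.02 m and z of basket_loop in the frame of hook_hinge between -0.006 and 0.009 m and angle between basket's own z axis and vertical below 0.35 rad), for 0.2 s.
At the end, for the whole second after the job is handed in: Hook out (over 1.3 rad); basket hanging by its hoop's peak on the arm (20 to 117 mm from the hinge, within 20 mm sideways, -6 to +9 mm of the arm's top edge), tilt under 0.35 rad, under 0.05 m/s; roller inside; pusher upright on the bench (underside below 6 mm, tilt under 0.15 rad) (all of step 4 and height (world z) of pusher below 0.006 m and angle between pusher's own z axis and vertical below 0.15 rad and linear speed of basket below 0.05 m/s and value of joint hook above 1.3 rad); the robot touches nothing.
It fails at once if the roller is touched by the gripper or arm (contact force between any of the fingers, the arm and roller above 0.3 N).
It fails at once if the roller runs faster than 0.4 m/s on the track (z of roller_center in the frame of track above 0.067 m and y of roller_center in the frame of track below 0.12 m and linear speed of roller above 0.4 m/s).
It fails at once if the basket is tipped by more than 0.7 rad (angle between basket's own z axis and vertical above 0.7 rad).
It fails at once if the bowl, jar or hammer is moved by more than 30 mm (distance of any of bowl, jar, hammer from where it was at the start of the episode above 0.03 m).
It also fails if it takes over 67 s, if anything falls off the work surface, if the arm or the gripper's body presses on something with over 40 N, if the wrist force passes 120 N, or if a joint passes its speed limit or range.

ROBOT

A 6-joint arm with a two-finger parallel gripper is mounted at the origin on the work surface. World frame = base frame: x ahead of the robot, y to its left, z up, the work surface at z = 0. Lengths are in m, angles in rad, forces in N, time in s.
With the tool pointing down it reaches from about 0.375 to 0.975 m from the base axis. Payload 3.8 kg.
Tool frame: the origin (TCP) lies midway between the tips of the shut fingers; the grasp point (between the pads) lies 19 mm behind it; z points along the fingers, y is the line along which they close (so a half turn about z gives the same grasp; the last joint's range is limited). The gripper opens to 85 mm and grips with 20 to 120 N. Pads are 22 mm wide; open, the fingers measure 114 mm over their backs; the gripper's body (76 mm by 85 mm) begins 54 mm behind the grasp point. The pads swing forward as they close: fully open they stand 13 mm farther back than shut.
Start: joints at [1.206, 0.264, 1.604, -0, 1.274, -0.037], TCP at [0.217, 0.639, 0.231] pointing down, gripper open.
Joint ranges: [-2.63, 2.63], [-0.94, 2.18], [0.31, 2.57], [-1.31, 4.45], [0, 2.66], [-2.55, 2.55]. Speed limits (rad/s): [2.57, 2.57, 3.14, 3.14, 3.14, 3.14].

INTERFACE

Orientations are given as a rotation vector (axis times angle).
In Python, from workcell import read_state, vision, ticket gives the robot as it stands. The module is installed in compiled form; this text tells all that it offers.
- The arm moves only by the tool jog_arm, never from a script. Its arguments are lists of equal length, an entry for each row: "turn": the turn, a rotation vector about the tool's x, y, z in rad, a list of three; "delta_pos": the shift along the tool's x, y, z in m, a list of three; "gripper": the finger opening in m, from 0 to 0.0854. In form: {"turn": [[rx, ry, rz], ...], "delta_pos": [[dx, dy, dz], ...], "gripper": [gripper, ...]}. A call has 1 to 20 rows; each row shifts and turns the commanded pose from where the row before left it, along the tool's axes as they then stand; what a row does not reach is not made up. A row lasts 1/12 s, in which the tool goes at most 41.7 mm and 7.16 degrees, less where a joint would pass 70% of its speed; a pose out of reach is approached as far as the arm can. A call with a gripper value outside its range is refused whole. The fingers move at their own pace and stop on an object; "grip_force" is the grip in N (left out, the last holds). Time passes only in rows, so rows that do not move let the fingers close. It gives the time, the measured TCP pose, the force, the opening and the grip force at its end, in the units of the state.
- read_state(): the state, without advancing time (a new reading comes with each control period).
- vision.read_camera(name): name is "scene" or "top"; returns the picture (480x640x3 uint8, red, green, blue); there is no depth.
- vision.calibration(name): a dict with "vfov" (degrees; the focal length in pixels is half the picture's height over the tangent of half this angle, whatever the lens; pixels are square), "cx", "cy" (the principal point, pixels), "dist" ([k1, k2, p1, p2, k3] as OpenCV has them; the pictures are not rectified), "R" (3x3) and "t" (3): a world point X has camera coordinates R X + t. Camera axes: x right, y down, z forward; pixel columns grow to the right and rows downward; lengths in m; the calibration is good to about 2 mm. A picture is of the moment at which its call begins. calibration takes no time and is no camera call.
- ticket.finish_job(): hands the job in; it is judged then, once.
The state is a dict: "time": time; "q": joint angles; "joint_vel": joint speeds; "joint_torque": joint torques, N m; "tool_pos": TCP position; "tcp_rot": TCP orientation; "wrist_force": force on the tool from outside, world axes, zero at the start; "torque": the same for the moment, N m; "width": opening from 0.0 (shut) to 1.0 (fully open); "grip_force": force on a finger pad.
Only numpy, scipy, OpenCV 4.12 (cv2) and the standard library are available. Lean on these libraries where they do the work, as an engineer would, in place of code of your own. Each camera call takes 0.05 s, during which the arm holds its last target. There are 200 camera calls.

## Working session

There is one attempt and no reset: what is moved stays moved. The work goes in short steps, Python scripts to look and compute and a tool call to move; the robot and the scene stay as the last step left them, time stands still between calls to the robot, and variables do not carry over. Pictures are saved under pics/ and viewed, at most 10 in all, crops included, and the job is handed in when it is done.

Besides the shell and the picture viewer there is one more tool, called after "Emit:" as name(argument=value, ...) on one line, values as JSON. jog_arm: Moves the arm, as the interface text tells. Its arguments: {"type":"object","properties":{"turn":{"type":"array","items":{"type":"array","items":{"type":"number"}}},"delta_pos":{"type":"array","items":{"type":"array","items":{"type":"number"}}},"gripper":{"type":"array","items":{"type":"number"}},"grip_force":{"type":"number"}},"required":["turn","delta_pos","gripper"]}

```bash
mkdir -p pics; python3 - <<'E'
from workcell import read_state, vision
import cv2
s=read_state(); print(s)
for n in("scene","top"):
    im=vision.read_camera(n); cv2.imwrite(f"pics/{n}0.png",im[:,:,::-1]); print(n,vision.calibration(n))
E
```

```text
{'time': 0.0, 'q': array([ 1.20610709e+00,  2.64800539e-01,  1.60538750e+00,  2.38753015e-06,
        1.27368302e+00, -3.68735797e-02]), 'joint_vel': array([-0.00068849,  0.00041833,  0.00031498, -0.00055806, -0.00067259,
        0.00045662]), 'joint_torque': array([ 1.30809345e-03, -5.15080369e+01, -3.67327380e+01, -1.67660683e-04,
        1.20387267e-02,  9.65493200e-06]), 'tool_pos': array([0.21705616, 0.638375  , 0.2299228 ]), 'tcp_rot': array([-0.5125553 , -3.09903377,  0.00350579]), 'wrist_force': array([-0.13924283,  0.47732683,  0.78264089]), 'torque': array([-0.01231881, -0.03711423,  0.02874886]), 'grip_force': 0.0, 'width': 0.9996568442387422}
scene {'vfov': 56.51728193570318, 'cx': 318.1786320431207, 'cy': 236.8228368885365, 'dist': array([0.03285526, 0.        , 0.        , 0.        , 0.        ]), 'R': array([[ 0.68586904,  0.72765929, -0.00977784],
       [ 0.54166005, -0.51943276, -0.66090392],
       [-0.48599181,  0.44799728, -0.75040682]]), 't': array([-0.27447917, -0.16212344,  1.38041993])}
top {'vfov': 46.73786583406668, 'cx': 325.3810059053126, 'cy': 235.9379103083699, 'dist': array([-0.15905814,  0.        ,  0.        ,  0.        ,  0.        ]), 'R': array([[ 0.01567842, -0.9998648 ,  0.00495732],
       [-0.99400024, -0.01612284, -0.10818306],
       [ 0.10824836, -0.00323144, -0.99411863]]), 't': array([-0.04546596,  0.46953917,  1.69289083])}
```

View pics/scene0.png

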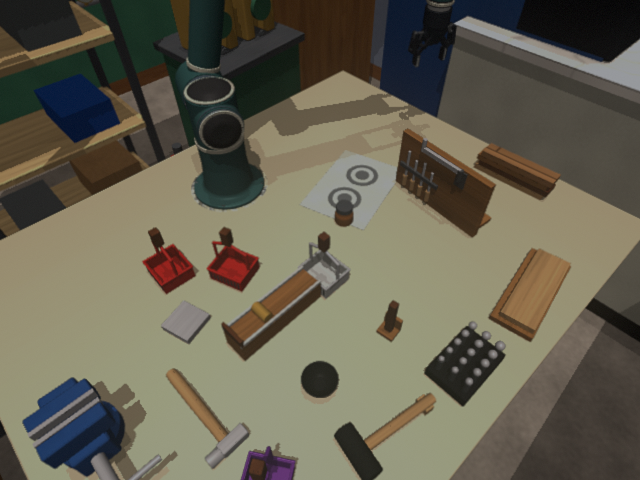

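View pics/top0.png

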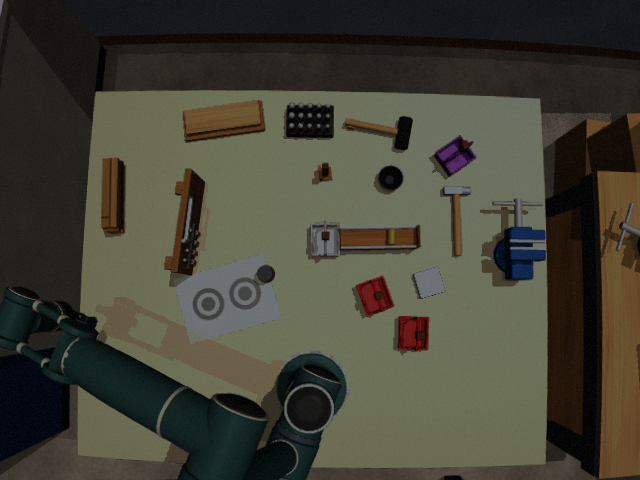

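The scene view shows the steel basket at (327,265) at the track end, the pusher at (391,320), and the hook's tip near (460,180). In the top view they are at about (325,238), (325,173) and (190,210). I'll enlarge these areas to pick exact pixels.

```bash
cat > h.py <<'E'
import numpy as np, cv2
from workcell import read_state, vision
from scipy.spatial.transform import Rotation as Rn
def K(n):
    c=vision.calibration(n); f=240/np.tan(np.radians(c["vfov"]/2))
    return np.array([[f,0,c["cx"]],[0,f,c["cy"]],[0,0,1]]),c["dist"],c["R"],c["t"]
def ray(n,uv):
    k,d,R,t=K(n); p=cv2.undistortPoints(np.array([[uv]],float),k,d)[0,0]
    v=R.T@np.array([p[0],p[1],1]); return -R.T@t, v/np.linalg.norm(v)
def plane(n,uv,z):
    o,v=ray(n,uv); return o+v*(z-o[2])/v[2]
def tri(a,b):
    (o1,v1),(o2,v2)=ray("scene",a),ray("top",b)
    s=np.linalg.lstsq(np.array([v1,-v2]).T,o2-o1,rcond=None)[0]
    p,q=o1+s[0]*v1,o2+s[1]*v2; return (p+q)/2,np.linalg.norm(p-q)*1000
def proj(n,X):
    k,d,R,t=K(n); return cv2.projectPoints(np.array(X,float).reshape(-1,3),cv2.Rodrigues(R)[0],t,k,d)[0].reshape(-1,2)
def crop(im,x,y,w,h,s):
    o=cv2.resize(im[y:y+h,x:x+w],None,fx=s,fy=s,interpolation=cv2.INTER_CUBIC)
    for i in range(0,w,10): cv2.line(o,(i*s,0),(i*s,12 if (x+i)%50==0 else 5),(0,255,255),1)
    for i in range(0,h,10): cv2.line(o,(0,i*s),(12 if (y+i)%50==0 else 5,i*s),(0,255,255),1)
    return cv2.convertScaleAbs(o,alpha=1.5)
E
python3 - <<'E'
from h import *
s=cv2.imread("pics/scene0.png");t=cv2.imread("pics/top0.png")
a=np.zeros((600,800,3),np.uint8)
def put(x,y,c): a[y:y+c.shape[0],x:x+c.shape[1]]=c
put(0,0,crop(s,390,120,110,120,4))      # board scene
put(450,0,crop(t,160,160,50,120,5)[:600])
cv2.imwrite("pics/a.png",a)
b=np.zeros((600,800,3),np.uint8);a=b
put(0,0,crop(s,210,220,200,140,4)[:, :800])
cv2.imwrite("pics/b.png",b[:560])
a=np.zeros((600,800,3),np.uint8)
put(0,0,crop(t,300,150,130,120,6))
cv2.imwrite("pics/c.png",a)
E
```

```text
Traceback (most recent call last):
ValueError: could not broadcast input array from shape (720,780,3) into shape (600,780,3)
```

View pics/a.png

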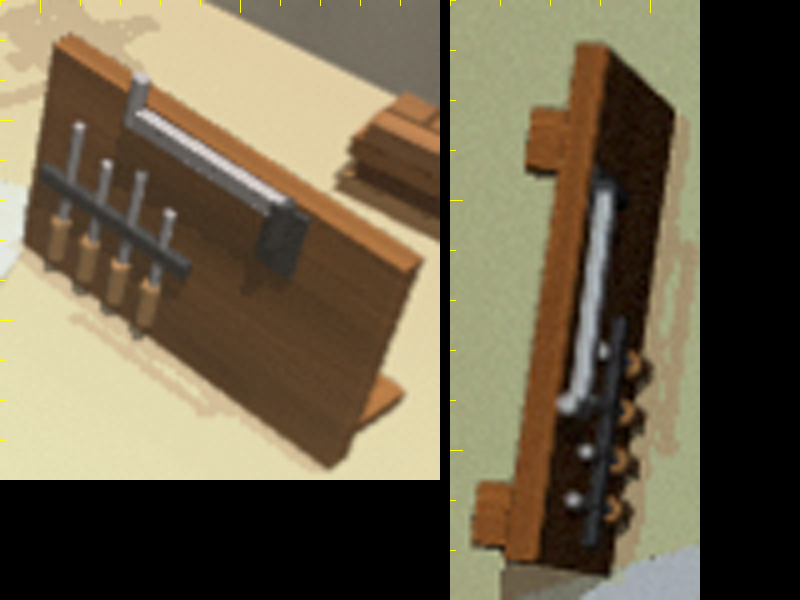

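View pics/b.png

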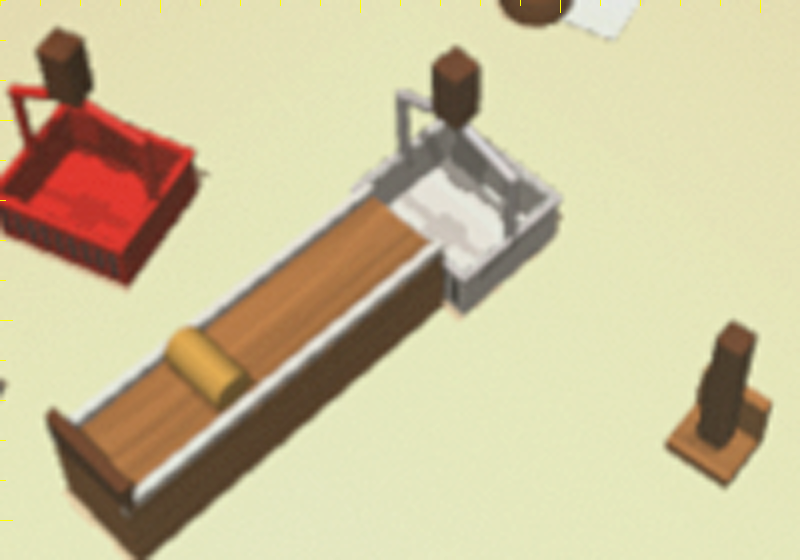

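The scene crops show the hook tip at (424.6,138.6), the basket grip's top at (324,235) and the pusher's top at (394,304). The pusher's blade faces up-right, which is world +y. In the top view the hook tip is at (183,241) and the hinge at about (191,197).

```bash
python3 - <<'E'
from h import *
t=cv2.imread("pics/top0.png")
cv2.imwrite("pics/c.png",crop(t,300,155,130,110,5))
print("tip",tri((424.6,138.6),(183.2,240.6)))
print("grip top",tri((323.9,235.1),(325,238)))
E
```

```text
tip (array([0.43008962, 0.35680212, 0.21488835]), np.float64(0.24734944774678666))
grip top (array([ 0.45223626, -0.03377819,  0.15734764]), np.float64(7.20817514526447))
```

View pics/c.png

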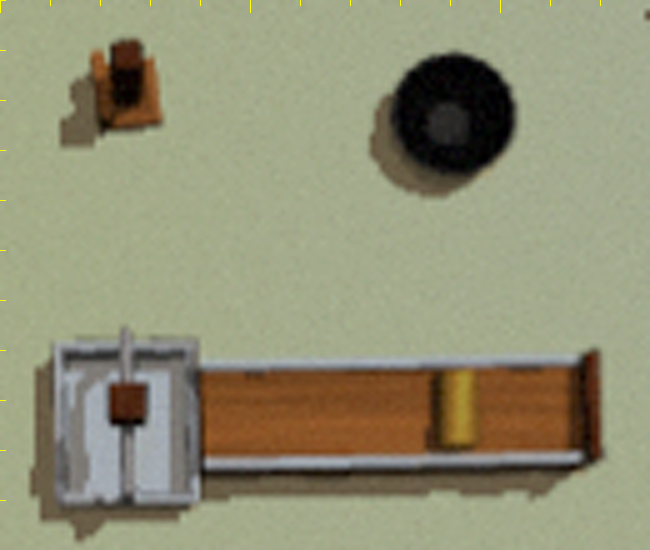

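Top view: the grip's top is at (325,235), the pusher's top at (325.4,165.2), the roller at (391.2,236), and the bowl is well clear of the pusher.

```bash
python3 - <<'E'
from h import *
np.set_printoptions(precision=4,suppress=True)
T=lambda u,v:(u/5+300-.4,v/5+155-.4); B=lambda u,v:((u-450)/5+160-.4,v/5+160-.4); S=lambda u,v:(u/4+210-.4,v/4+220-.4); SB=lambda u,v:(u/4+390-.4,v/4+120-.4)
print("grip top .164",tri(S(457,62),T(127,402)))
print("pusher top .115",tri(S(738,337),T(129,53)))
for n,p,z in[("roller",T(458,407),.08),("railU0",T(200,364),.066),("railU1",T(583,358),.066),("railL0",T(200,465),.066),("railL1",T(583,457),.066),
 ("bkt",T(57,346),.042),("bkt",T(198,341),.042),("bkt",T(198,502),.042),("bkt",T(57,505),.042)]: print(n,plane("top",p,z))
P=plane("top",B(607,45),.186);Q=plane("top",B(540,560),.186);print("board front",P,Q,np.linalg.norm(P-Q))
P2=plane("scene",SB(418,268),.186);Q2=plane("scene",SB(55,45),.186);print("scene board",P2,Q2,np.linalg.norm(P2-Q2))
print("hinge~",tri(SB(287,203),B(606,186)), "tip",tri(SB(140,77),B(569,405)))
print("pusher foot scene",[plane("scene",S(*p),.0)[:2] for p in((726,487),)],[plane("scene",S(*p),.01)[:2] for p in((668,443),(725,480),(770,440))],plane("scene",S(770,403),.054))
print("jar",plane("top",(265,273),.06))
im=cv2.imread("pics/scene0.png")
E
```

```text
grip top .164 (array([ 0.4583, -0.0358,  0.1642]), np.float64(1.5375419075972638))
pusher top .115 (array([ 0.6725, -0.034 ,  0.117 ]), np.float64(1.0468283910845693))
roller [ 0.4673 -0.2355  0.08  ]
railU0 [ 0.4925 -0.0805  0.066 ]
railU1 [ 0.5001 -0.3136  0.066 ]
railL0 [ 0.4311 -0.0813  0.066 ]
railL1 [ 0.4396 -0.3135  0.066 ]
bkt [0.5052 0.0068 0.042 ]
bkt [ 0.5097 -0.0797  0.042 ]
bkt [ 0.4105 -0.081   0.042 ]
bkt [0.4073 0.005  0.042 ]
board front [0.641  0.3515 0.186 ] [0.345  0.3768 0.186 ] 0.2970343601962022
scene board [0.6447 0.3578 0.186 ] [0.3462 0.378  0.186 ] 0.29921652599299947
hinge~ (array([0.5577, 0.3466, 0.191 ]), np.float64(0.4855438732052002)) tip (array([0.4303, 0.3565, 0.2143]), np.float64(0.05182388804504664))
pusher foot scene [array([ 0.6937, -0.048 ])] [array([ 0.6554, -0.0557]), array([ 0.6932, -0.05  ]), array([ 0.6944, -0.0118])] [ 0.6917 -0.0174  0.054 ]
jar [0.3511 0.1425 0.06  ]
```

```bash
cat >> h.py <<'E'
def plan(x,y,z,yaw):
    """tool-frame turn then shift (after the turn) to TCP x,y,z, pointing down, tool y at yaw"""
    s=read_state(); R0=Rn.from_rotvec(s["tcp_rot"])
    c,n=np.cos(yaw),np.sin(yaw)
    Y=np.array([c,n,0]);Z=np.array([0,0,-1.]);R1=Rn.from_matrix(np.array([np.cross(Y,Z),Y,Z]).T)
    y0=R0.as_matrix()[:,1]
    d=R1.as_matrix().T@(np.array([x,y,z])-s["tool_pos"])
    print("t %.2f pos %s yaw %.3f | turn %s shift %s"%(s["time"],s["tool_pos"].round(4),np.arctan2(y0[1],y0[0]),(R0.inv()*R1).as_rotvec().round(4),d.round(4)))
E
python3 -c "
from h import *
plan(.430,.3565,.194,1.50)"
```

```text
t 0.10 pos [0.2171 0.6384 0.2301] yaw 1.243 | turn [-0.002  -0.0003 -0.257 ] shift [-0.2323 -0.2662  0.0361]
```

Emit:
jog_arm(turn=[[0,0,-0.0857],[0,0,-0.0857],[0,0,-0.0857],[0,0,0],[0,0,0],[0,0,0],[0,0,0],[0,0,0],[0,0,0],[0,0,0],[0,0,0],[0,0,0],[0,0,0],[0,0,0],[0,0,0],[0,0,0]], delta_pos=[[0,0,-0.01],[0,0,-0.01],[0,0,-0.01],[-0.0194,-0.0222,0],[-0.0194,-0.0222,0],[-0.0194,-0.0222,0],[-0.0194,-0.0222,0],[-0.0194,-0.0222,0],[-0.0194,-0.0222,0],[-0.0194,-0.0222,0],[-0.0194,-0.0222,0],[-0.0194,-0.0222,0],[-0.0194,-0.0222,0],[-0.0194,-0.0222,0],[-0.0194,-0.0222,0],[0,0,0]], gripper=[0.04,0.04,0.04,0.04,0.04,0.04,0.04,0.04,0.04,0.04,0.04,0.04,0.04,0.04,0.04,0.04], grip_force=20)

```text
time: 1.43
tool_pos: [0.4331, 0.3529, 0.2608]
tcp_rot: [0.117, 3.138, -0.004]
wrist_force: [0.9, -0.7, 0.3]
width: 0.468
grip_force: 0.0
```

```bash
python3 -c "
from h import *
plan(.430,.3565,.194,1.50)"
```

```text
t 1.43 pos [0.4331 0.3529 0.2608] yaw 1.496 | turn [-0.0027  0.001  -0.0037] shift [0.0034 0.0034 0.0668]
```

Emit:
jog_arm(turn=[[-0.0027,0.001,-0.0037],[0,0,0],[0,0,0],[0,0,0],[0,0,0],[0,0,0],[0,0,0],[0,0,0]], delta_pos=[[0.0017,0.0017,0.01],[0.0017,0.0017,0.01],[0,0,0.016],[0,0,0.016],[0,0,0.015],[0,0,0],[0,0,0],[0,0,0]], gripper=[0.04,0.04,0.04,0.04,0.04,0.04,0.0,0.0])

```text
time: 2.1
tool_pos: [0.4269, 0.3615, 0.1942]
tcp_rot: [-0.103, -3.139, -0.004]
wrist_force: [-0.1, 0.2, 0.9]
width: 0.191
grip_force: 0.0
```

```bash
python3 -c "
from h import *
plan(.430,.3565,.194,1.50); print(read_state()['grip_force'],read_state()['wrist_force'])"
```

```text
t 2.10 pos [0.4269 0.3615 0.1942] yaw 1.505 | turn [ 0.0027 -0.0013  0.0051] shift [-0.0034 -0.0047  0.0002]
0.0 [-0.13302141  0.16155596  0.88932183]
```

Emit:
jog_arm(turn=[[0,0,0],[0,0,0],[0,0,0],[0,0,0]], delta_pos=[[-0.003,-0.0045,0],[0,0,0],[0,0,0],[0,0,0]], gripper=[0.0,0.0,0.0,0.0])

```text
time: 2.43
tool_pos: [0.4278, 0.3563, 0.1947]
tcp_rot: [-0.105, -3.134, -0.005]
wrist_force: [-7.8, 0.6, 1.6]
width: 0.127
grip_force: 21.0
```

```bash
python3 -c "
from h import *
plan(.430,.3565,.194,1.50); print(read_state()['grip_force'],read_state()['wrist_force'])"
```

```text
t 2.43 pos [0.4278 0.3563 0.1947] yaw 1.504 | turn [ 0.0027 -0.0056  0.0038] shift [-0.0022  0.0004  0.0007]
21.009601056575775 [-7.8092876   0.56288323  1.61632703]
```

Emit:
jog_arm(turn=[[0,0,-0.059],[0,0,-0.118],[0,0,-0.118],[0,0,-0.118],[0,0,-0.118],[0,0,-0.118],[0,0,-0.118],[0,0,-0.118],[0,0,-0.118],[0,0,-0.118],[0,0,-0.118],[0,0,-0.118],[0,0,-0.118],[0,0,-0.059],[0,0,0],[0,0,0],[0,0,0]], delta_pos=[[-0.0002,-0.0074,0],[-0.0009,-0.0147,0],[-0.0009,-0.0147,0],[-0.0009,-0.0147,0],[-0.0009,-0.0147,0],[-0.0009,-0.0147,0],[-0.0009,-0.0147,0],[-0.0009,-0.0147,0],[-0.0009,-0.0147,0],[-0.0009,-0.0147,0],[-0.0009,-0.0147,0],[-0.0009,-0.0147,0],[-0.0009,-0.0147,0],[-0.0002,-0.0074,0],[0,0,0],[0,0,0],[0,0,0]], gripper=[0,0,0,0,0,0,0,0,0,0,0,0,0,0,0,0,0])

```text
time: 3.85
tool_pos: [0.5313, 0.2493, 0.1938]
tcp_rot: [2.041, -2.374, 0.065]
wrist_force: [1.2, -0.0, 0.3]
width: 0.001
grip_force: 0.0
```

```bash
python3 -c "
from h import *
plan(.547,.2235,.194,3.06); print(read_state()['grip_force'],read_state()['wrist_force'],read_state()['q'])"
```

```text
t 3.85 pos [0.5313 0.2493 0.1938] yaw 2.991 | turn [-0.0238 -0.0353 -0.0691] shift [ 0.0245 -0.0177 -0.0002]
0.0 [ 1.19738588 -0.01669383  0.32416111] [ 0.42150665  0.12482097  1.84003079 -0.04603104  1.1747704  -2.55161952]
```

Emit:
jog_arm(turn=[[0,0,0.1],[0,0,0.1],[0,0,0.1],[0,0,0.1],[0,0,0]], delta_pos=[[0,0,-0.03],[0,0,-0.03],[0,0,-0.03],[0,0,-0.02],[0,0,0]], gripper=[0.01,0.01,0.01,0.01,0.01])

```text
time: 4.27
tool_pos: [0.5315, 0.2545, 0.31]
tcp_rot: [-1.524, 2.736, -0.068]
wrist_force: [0.3, 0.4, 1.2]
width: 0.117
grip_force: 0.0
```

```bash
python3 - <<'E'
from h import *
print(read_state()['q'])
s=vision.read_camera("scene")[:,:,::-1];t=vision.read_camera("top")[:,:,::-1]
a=np.zeros((600,800,3),np.uint8)
a[:600,:440]=crop(s,390,110,110,150,4)
a[:600,450:800]=crop(t,160,150,70,120,5)
cv2.imwrite("pics/d.png",a)
E
```

```text
[ 0.42948245  0.05631822  1.69968836 -0.04343187  1.37387625 -2.14956668]
```

View pics/d.png

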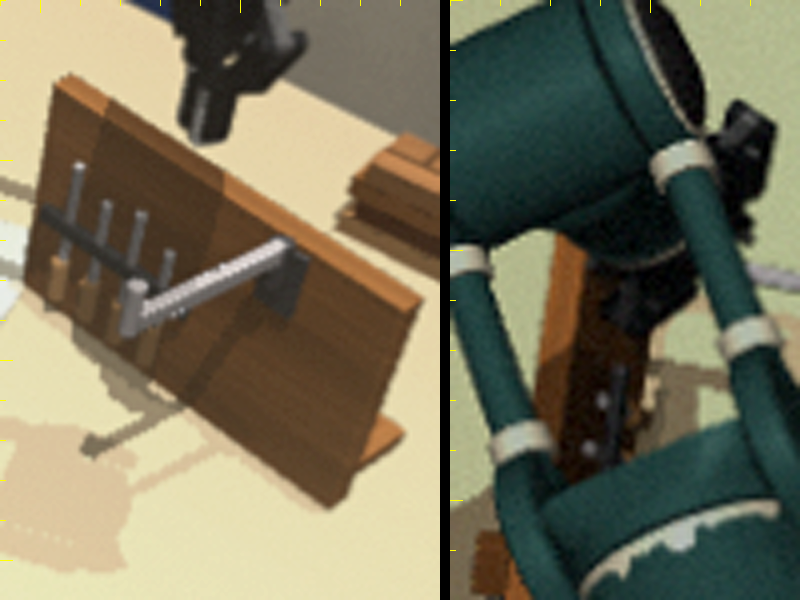

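The scene picture shows the hook about two-thirds out, tip top at (424,181). The pin slipped out of the fingers, and joint 6 had reached its range end, so I'll use the half-turn orientation from here.

```bash
python3 - <<'E'
from h import *
p=plane("scene",(423.9,180.9),.214);print(p, tri((423.9,180.9),(224.6,204.6)))
H=np.array([.5565,.348]);d=p[:2]-H;print(np.linalg.norm(d), np.arctan2(d[1],d[0])%(2*np.pi)-(np.pi-.076))
plan(.531,.2545,.31,-.08)
E
```

```text
[0.53079506 0.22471082 0.214     ] (array([0.52906691, 0.24142113, 0.20385936]), np.float64(14.29759246417764))
0.1259403262112481 1.4412478307905912
t 4.37 pos [0.5295 0.2535 0.3044] yaw 2.593 | turn [-0.0396  0.0437  2.6718] shift [ 0.0012  0.0014 -0.0056]
```

Emit:
jog_arm(turn=[[-0.0018,0.002,0.1215],[-0.0018,0.002,0.1215],[-0.0018,0.002,0.1215],[-0.0018,0.002,0.1215],[-0.0018,0.002,0.1215],[-0.0018,0.002,0.1215],[-0.0018,0.002,0.1215],[-0.0018,0.002,0.1215],[-0.0018,0.002,0.1215],[-0.0018,0.002,0.1215],[-0.0018,0.002,0.1215],[-0.0018,0.002,0.1215],[-0.0018,0.002,0.1215],[-0.0018,0.002,0.1215],[-0.0018,0.002,0.1215],[-0.0018,0.002,0.1215],[-0.0018,0.002,0.1215],[-0.0018,0.002,0.1215],[-0.0018,0.002,0.1215],[-0.0018,0.002,0.1215]], delta_pos=[[0,0,0],[0,0,0],[0,0,0],[0,0,0],[0,0,0],[0,0,0],[0,0,0],[0,0,0],[0,0,0],[0,0,0],[0,0,0],[0,0,0],[0,0,0],[0,0,0],[0,0,0],[0,0,0],[0,0,0],[0,0,0],[0,0,0],[0,0,0]], gripper=[0.05,0.05,0.05,0.05,0.05,0.05,0.05,0.05,0.05,0.05,0.05,0.05,0.05,0.05,0.05,0.05,0.05,0.05,0.05,0.05])

```text
time: 6.03
tool_pos: [0.5279, 0.2527, 0.3002]
tcp_rot: [-2.04, -2.385, 0.019]
wrist_force: [-0.6, 0.4, 0.2]
width: 0.586
grip_force: 0.0
```

Emit:
jog_arm(turn=[[-0.0018,0.002,0.1215],[-0.0018,0.002,0.1215],[0,0,0],[0,0,0],[0,0,0]], delta_pos=[[0,0,0],[0,0,0],[0,0,0],[0,0,0],[0,0,0]], gripper=[0.05,0.05,0.05,0.05,0.05])

```text
time: 6.45
tool_pos: [0.5284, 0.253, 0.3015]
tcp_rot: [-2.306, -2.131, 0.008]
wrist_force: [-0.9, -0.1, 0.6]
width: 0.585
grip_force: 0.0
```

```bash
python3 - <<'E'
from h import *
plan(.531,.2247,.195,-.08)
s=vision.read_camera("scene")[:,:,::-1];t=vision.read_camera("top")[:,:,::-1]
cv2.imwrite("pics/e0.png",s);cv2.imwrite("pics/e1.png",t)
E
```

```text
t 6.45 pos [0.5284 0.253  0.3015] yaw -0.079 | turn [-0.0049  0.0028  0.001 ] shift [-0.028   0.0048  0.1065]
```

Emit:
jog_arm(turn=[[0,0,0],[0,0,0],[0,0,0],[0,0,0],[0,0,0],[0,0,0],[0,0,0],[0,0,0],[0,0,0],[0,0,0],[0,0,0],[0,0,0]], delta_pos=[[-0.014,0.0024,0],[-0.014,0.0024,0.01],[0,0,0.025],[0,0,0.025],[0,0,0.025],[0,0,0.0215],[0,0,0],[0,0,0],[0,0,0],[0,0,0],[0,0,0],[0,0,0]], gripper=[0.05,0.05,0.05,0.05,0.05,0.05,0.05,0.0,0.0,0.0,0.0,0.0], grip_force=40)

```text
time: 7.55
tool_pos: [0.5323, 0.2249, 0.1984]
tcp_rot: [2.31, 2.128, -0.001]
wrist_force: [-0.9, -1.3, 4.1]
width: 0.114
grip_force: 39.2
```

```bash
python3 -c "
from h import *
plan(.547,.2237,.195,-.08); print(read_state()['grip_force'],read_state()['wrist_force'],read_state()['width']*85.4)"
```

```text
t 7.55 pos [0.5323 0.2249 0.1984] yaw -0.082 | turn [ 0.0001  0.0012 -0.0023] shift [0.     0.0148 0.0034]
39.17982816696167 [-0.94553243 -1.26190731  4.10442548] 9.758089389862311
```

Emit:
jog_arm(turn=[[0,0,0],[0,0,0],[0,0,0],[0,0,0],[0,0,0],[0,0,0],[0,0,0],[0,0,0]], delta_pos=[[0,0.003,0],[0,0.003,0],[0,0.003,0],[0,0.003,0],[0,0.003,0],[0,0,0],[0,0,0],[0,0,0]], gripper=[0,0,0,0,0,0,0,0])

```text
time: 8.22
tool_pos: [0.5457, 0.2241, 0.1983]
tcp_rot: [-2.31, -2.127, 0.005]
wrist_force: [-4.7, -1.9, 7.7]
width: 0.118
grip_force: 39.7
```

```bash
python3 -c "
from h import *
plan(.547,.2237,.195,-.08); print(read_state()['grip_force'],read_state()['wrist_force'],read_state()['width']*85.4)"
```

```text
t 8.22 pos [0.5457 0.2241 0.1983] yaw -0.083 | turn [-0.0035  0.001  -0.0026] shift [-0.0003  0.0013  0.0033]
39.683600664138794 [-4.70865072 -1.86625176  7.67188218] 10.118637786598494
```

Emit:
jog_arm(turn=[[0,0,0],[0,0,0],[0,0,0],[0,0,0],[0,0,0],[0,0,0],[0,0,-0.06],[0,0,-0.06],[0,0,0],[0,0,0],[0,0,0],[0,0,0],[0,0,0],[0,0,0],[0,0,0],[0,0,0]], delta_pos=[[0,0,0],[0,0,0],[0,0,0],[0,0,-0.02],[0,0,-0.03],[0,0,-0.01],[0,0,0],[0,0,0],[-0.03,0.014,0],[-0.035,0.017,0],[-0.035,0.017,0],[-0.035,0.017,0],[-0.035,0.017,0],[-0.035,0.017,0],[-0.03,0.014,0],[0,0,0]], gripper=[0.05,0.05,0.05,0.05,0.05,0.05,0.05,0.05,0.05,0.05,0.05,0.05,0.05,0.05,0.05,0.05])

```text
time: 9.55
tool_pos: [0.6703, -0.013, 0.2552]
tcp_rot: [2.184, 2.256, -0.007]
wrist_force: [0.0, 0.1, 0.1]
width: 0.579
grip_force: 0.0
```

```bash
python3 - <<'E'
from h import *
plan(.6725,-.034,.083,.04)
t=vision.read_camera("top")[:,:,::-1];s=vision.read_camera("scene")[:,:,::-1]
a=np.zeros((600,800,3),np.uint8)
a[:560,:440]=crop(s,390,110,110,140,4)
a[:600,450:800]=crop(t,160,150,70,120,5)
cv2.imwrite("pics/f.png",a)
E
```

```text
t 9.55 pos [ 0.6703 -0.013   0.2552] yaw 0.033 | turn [-0.002   0.0046 -0.0073] shift [-0.0211  0.0013  0.1722]
```

View pics/f.png

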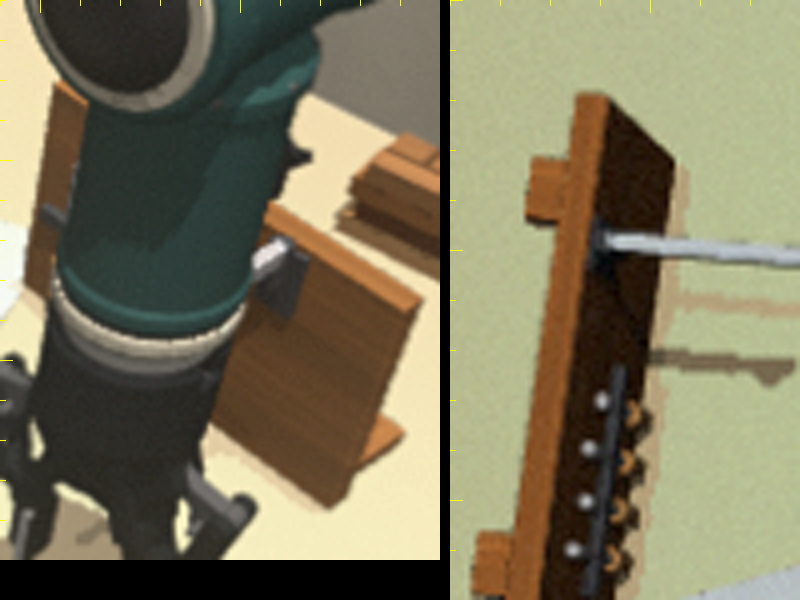

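The hook now sticks square out from the board; in the top view its arm runs from (191,198) to the right, level. Next is the pusher.

Emit:
jog_arm(turn=[[0,0.004,-0.007],[0,0,0],[0,0,0],[0,0,0],[0,0,0],[0,0,0]], delta_pos=[[-0.0195,0.001,0.02],[0,0,0.03],[0,0,0.03],[0,0,0.02],[0,0,0],[0,0,0]], gripper=[0.06,0.06,0.06,0.06,0.06,0.06])

```text
time: 10.15
tool_pos: [0.6677, -0.0247, 0.1546]
tcp_rot: [-2.165, -2.267, 0.004]
wrist_force: [0.6, 0.9, 0.8]
width: 0.703
grip_force: 0.0
```

```bash
python3 - <<'E'
from h import *
plan(.6725,-.034,.083,.04)
E
```

```text
t 10.15 pos [ 0.6677 -0.0247  0.1546] yaw 0.046 | turn [-0.007  -0.0032  0.0059] shift [-0.0094  0.0044  0.0716]
```

Emit:
jog_arm(turn=[[-0.007,-0.003,0.006],[0,0,0],[0,0,0],[0,0,0],[0,0,0]], delta_pos=[[-0.0094,0.0044,0],[0,0,0.015],[0,0,0],[0,0,0],[0,0,0]], gripper=[0.06,0.06,0.06,0.06,0.06])

```text
time: 10.57
tool_pos: [0.6752, -0.0355, 0.143]
tcp_rot: [2.175, 2.26, 0.006]
wrist_force: [-0.1, 1.0, 0.8]
width: 0.7
grip_force: 0.0
```

```bash
python3 - <<'E'
from h import *
plan(.6725,-.034,.083,.04)
E
```

```text
t 10.57 pos [ 0.6752 -0.0355  0.143 ] yaw 0.038 | turn [ 0.0061  0.0009 -0.0016] shift [ 0.0016 -0.0027  0.06  ]
```

Emit:
jog_arm(turn=[[0.003,0,0],[0,0,0],[0,0,0],[0,0,0],[0,0,0],[0,0,0],[0,0,0],[0,0,0],[0,0,0],[0,0,0]], delta_pos=[[0.0016,-0.0027,0.015],[0,0,0.02],[0,0,0.02],[0,0,0.005],[0,0,0],[0,0,0],[0,0,0],[0,0,0],[0,0,0],[0,0,0]], gripper=[0.06,0.06,0.06,0.06,0.06,0,0,0,0,0])

```text
time: 11.4
tool_pos: [0.6728, -0.0341, 0.0829]
tcp_rot: [2.176, 2.261, 0.003]
wrist_force: [0.9, -0.2, 3.4]
width: 0.204
grip_force: 40.6
```

```bash
python3 - <<'E'
from h import *
plan(.6725,-.034,.083,.04)
print(read_state()['width']*85.4,read_state()['grip_force'],read_state()['wrist_force'])
E
```

```text
t 11.40 pos [ 0.6728 -0.0341  0.0829] yaw 0.038 | turn [ 0.0036  0.001  -0.0015] shift [ 0.0001 -0.0003 -0.0001]
17.385932220817594 40.62095582485199 [ 0.85619464 -0.16208865  3.36048818]
```

Emit:
jog_arm(turn=[[0,0,0],[0,0,0],[0,0,0],[0,0,0],[0,0,0],[0,0,0],[0,0,0],[0,0,0],[0,0,0],[0,0,0],[0,0,0],[0,0,0],[0,0,0],[0,0,0],[0,0,0],[0,0,0]], delta_pos=[[0,0,-0.01],[0,0,-0.025],[0,0,-0.03],[0,0,-0.03],[-0.015,-0.0,-0.025],[-0.03,0,0],[-0.03,-0.01,0],[-0.03,-0.025,0],[-0.03,-0.025,0],[-0.03,-0.025,0],[-0.03,-0.025,0],[-0.03,-0.025,0],[-0.02,-0.025,0],[-0.01,-0.02,0],[0,0,0],[0,0,0]], gripper=[0,0,0,0,0,0,0,0,0,0,0,0,0,0,0,0])

```text
time: 12.73
tool_pos: [0.5004, -0.2963, 0.2018]
tcp_rot: [2.18, 2.26, 0.001]
wrist_force: [0.2, 0.4, -0.9]
width: 0.202
grip_force: 40.3
```

```bash
python3 - <<'E'
from h import *
plan(.4688,-.2835,.146,.035)
E
```

```text
t 12.73 pos [ 0.5004 -0.2963  0.2018] yaw 0.036 | turn [0.0012 0.0005 0.0008] shift [ 0.0139 -0.0312  0.0558]
```

Emit:
jog_arm(turn=[[0,0,0],[0,0,0],[0,0,0],[0,0,0],[0,0,0]], delta_pos=[[0.007,-0.0156,0],[0.007,-0.0156,0],[0,0,0],[0,0,0],[0,0,0]], gripper=[0,0,0,0,0])

```text
time: 13.15
tool_pos: [0.471, -0.2826, 0.2017]
tcp_rot: [2.176, 2.263, 0.001]
wrist_force: [-0.5, 0.0, -1.2]
width: 0.204
grip_force: 40.2
```

```bash
python3 - <<'E'
from h import *
plan(.4688,-.2835,.146,.035)
s=vision.read_camera("scene")[:,:,::-1]
cv2.imwrite("pics/g.png",crop(s,200,200,160,150,4))
E
```

```text
t 13.15 pos [ 0.471  -0.2826  0.2017] yaw 0.039 | turn [0.0022 0.0012 0.0045] shift [-0.0008 -0.0023  0.0557]
```

View pics/g.png

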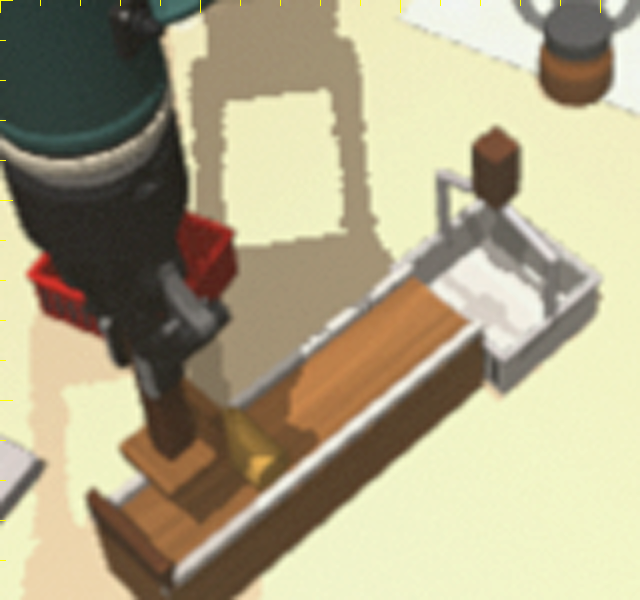

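The pusher is held upright over the track behind the roller; its foot corners are at (242.6,323.9), (230.1,312.1) and the roller's end face is at about (264,316). I'll check these against the plan.

```bash
python3 - <<'E'
from h import *
for p in((242.6,323.9),(230.1,312.1),(253.6,314.6)): print(plane("scene",p,.1288))
print("roller end",plane("scene",(264.1,315.9),.071))
S=lambda u,v:(u/4+200-.4,v/4+200-.4)
print("stop inner/rail tops",[plane("scene",S(*p),.066) for p in((480,325),(177,577),(410,265))])
E
```

```text
[ 0.4958491  -0.29935108  0.1288    ]
[ 0.45554523 -0.30130249  0.1288    ]
[ 0.49400039 -0.26980594  0.1288    ]
roller end [ 0.47983233 -0.23818814  0.071     ]
stop inner/rail tops [array([ 0.49306675, -0.08204237,  0.066     ]), array([ 0.50080633, -0.31033376,  0.066     ]), array([ 0.43127535, -0.08207285,  0.066     ])]
```

Emit:
jog_arm(turn=[[0,0,0.004],[0,0,0],[0,0,0],[0,0,0],[0,0,0],[0,0,0],[0,0,0],[0,0,0]], delta_pos=[[-0.0025,-0.0035,0],[0,0,0],[0,0,0.01],[0,0,0.015],[0,0,0.015],[0,0,0.012],[0,0,0.004],[0,0,0]], gripper=[0,0,0,0,0,0,0,0])

```text
time: 13.87
tool_pos: [0.4652, -0.2847, 0.143]
tcp_rot: [-2.181, -2.257, 0.001]
wrist_force: [0.2, 0.3, -1.1]
width: 0.204
grip_force: 40.2
```

```bash
python3 - <<'E'
from h import *
plan(.4675,-.2845,.1455,.035);print(read_state()['wrist_force'])
E
```

```text
t 13.87 pos [ 0.4652 -0.2847  0.143 ] yaw 0.034 | turn [-0.0024 -0.0017 -0.0007] shift [ 0.0002  0.0023 -0.0025]
[ 0.21163264  0.3275769  -1.12392055]
```

Emit:
jog_arm(turn=[[0,0,0],[0,0,0],[0,0,0],[0,0,0],[0,0,0],[0,0,0],[0,0,0],[0,0,0]], delta_pos=[[0,0.0015,-0.0015],[0.002,0,0],[0.002,0,0],[0.002,0,0],[0.002,0,0],[0.002,0,0],[0.002,0,0],[0.002,0,0]], gripper=[0,0,0,0,0,0,0,0])

```text
time: 14.53
tool_pos: [0.4673, -0.2712, 0.1468]
tcp_rot: [2.182, 2.259, 0.0]
wrist_force: [-0.3, 0.0, -1.3]
width: 0.209
grip_force: 40.2
```

Emit:
jog_arm(turn=[[0,0,0],[0,0,0],[0,0,0],[0,0,0],[0,0,0],[0,0,0],[0,0,0],[0,0,0],[0,0,0],[0,0,0],[0,0,0],[0,0,0],[0,0,0],[0,0,0],[0,0,0],[0,0,0],[0,0,0]], delta_pos=[[0.002,0,0],[0.003,0,0],[0.005,0,0],[0.007,0,0],[0.009,0,0],[0.011,0,0],[0.013,0,0],[0.015,0,0],[0.015,0,0],[0.015,0,0],[0.015,0,0],[0.015,0,0],[0.015,0,0],[0.012,0,0],[0.006,0,0],[0,0,0],[0,0,0]], gripper=[0,0,0,0,0,0,0,0,0,0,0,0,0,0,0,0,0])

```text
time: 15.95
tool_pos: [0.462, -0.1132, 0.1466]
tcp_rot: [2.18, 2.26, -0.0]
wrist_force: [-0.3, -0.5, -1.9]
width: 0.206
grip_force: 40.2
```

```bash
python3 - <<'E'
from h import *
plan(.4675,-.1125,.1455,.035);print(read_state()['wrist_force'])
s=vision.read_camera("scene")[:,:,::-1];t=vision.read_camera("top")[:,:,::-1]
a=np.zeros((600,800,3),np.uint8)
a[:480,:480]=crop(s,260,220,120,120,4)
a[:480,490:800]=crop(t,300,200,62,96,5)
cv2.imwrite("pics/i.png",a)
E
```

```text
t 15.95 pos [ 0.462  -0.1132  0.1466] yaw 0.036 | turn [0.0009 0.001  0.0007] shift [0.0006 0.0056 0.0011]
[-0.29917808 -0.54852149 -1.85728729]
```

View pics/i.png

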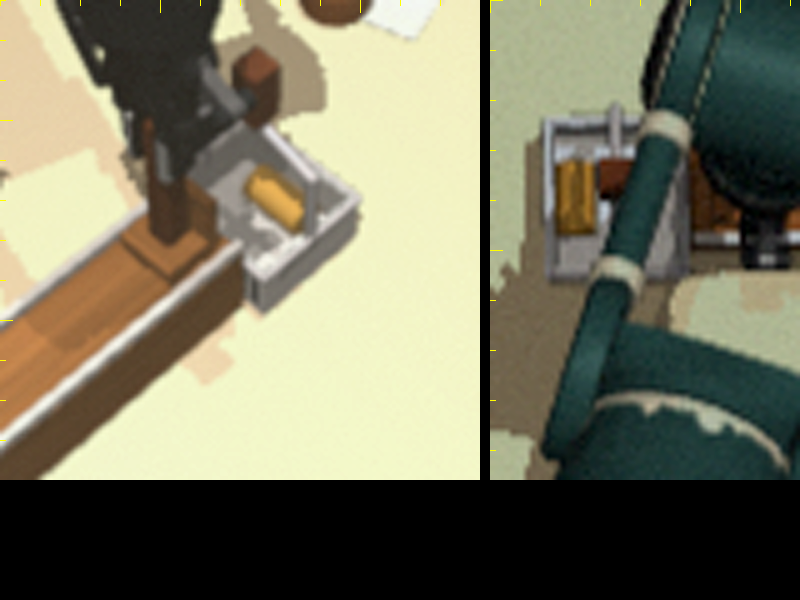

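The roller lies in the basket, at (328,269) in the scene. Now the pusher goes back to its old place.

Emit:
jog_arm(turn=[[0,0,0],[0,0,0],[0,0,0],[0,0,0],[0,0,0],[0,0,0],[0,0,0],[0,0,0],[0,0,0],[0,0,0],[0,0,0],[0,0,0],[0,0,0],[0,0,0],[0,0,0],[0,0,0],[0,0,0],[0,0,0]], delta_pos=[[-0.004,0.001,-0.01],[0,0,-0.02],[0,0,-0.02],[0,0,-0.02],[0.004,0.012,0],[0.008,0.024,0],[0.008,0.024,0],[0.008,0.024,0],[0.008,0.024,0],[0.008,0.024,0],[0.008,0.024,0],[0.008,0.024,0],[0.008,0.024,0],[0.004,0.01,0],[0,0,0.02],[0,0,0.03],[0,0,0],[0,0,0]], gripper=[0,0,0,0,0,0,0,0,0,0,0,0,0,0,0,0,0,0])

```text
time: 17.55
tool_pos: [0.6721, -0.0383, 0.1636]
tcp_rot: [-2.18, -2.256, 0.007]
wrist_force: [0.0, -0.1, -0.0]
width: 0.202
grip_force: 40.1
```

```bash
python3 - <<'E'
from h import *
plan(.6728,-.0341,.0835,.037);print(read_state()['wrist_force'])
E
```

```text
t 17.55 pos [ 0.6721 -0.0383  0.1636] yaw 0.034 | turn [-0.006  -0.0002 -0.003 ] shift [0.0042 0.0008 0.0801]
[ 0.02532839 -0.06257646 -0.01366508]
```

Emit:
jog_arm(turn=[[-0.004,0,0],[0,0,0],[0,0,0],[0,0,0],[0,0,0],[0,0,0],[0,0,0],[0,0,0],[0,0,0],[0,0,0],[0,0,0]], delta_pos=[[0,0,0.02],[0,0,0.025],[0,0,0.02],[0,0,0.008],[0,0,0.004],[0,0,0.002],[0,0,0.001],[0,0,0],[0,0,0],[0,0,0],[0,0,0]], gripper=[0,0,0,0,0,0,0,0,0.02,0.025,0.035])

```text
time: 18.47
tool_pos: [0.6754, -0.0382, 0.0878]
tcp_rot: [2.179, 2.256, 0.006]
wrist_force: [0.5, -0.5, 0.3]
width: 0.403
grip_force: 0.0
```

```bash
python3 - <<'E'
from h import *
plan(.6728,-.0341,.0835,.037);s=read_state();print(s['wrist_force'],s['grip_force'],s['width']*85)
E
```

```text
t 18.47 pos [ 0.6754 -0.0382  0.0878] yaw 0.034 | turn [ 0.0064  0.0007 -0.0025] shift [ 0.0042 -0.0024  0.0043]
[ 0.52626508 -0.51916591  0.32081013] 0.0 34.24197772946331
```

Emit:
jog_arm(turn=[[0,0,0],[0,0,0],[0,0,0],[0,0,0],[0,0,0],[0,0,0],[0,0,0],[0,0,0],[0,0,0],[0,0,0],[0,0,0],[0,0,0],[0,0,0],[0,0,0],[0,0,0],[0,0,0],[0,0,0]], delta_pos=[[0,0,0],[0,0,-0.01],[0,0,-0.025],[0,0,-0.03],[0,0,-0.035],[0,0,-0.03],[0.001,-0.02,0],[0.001,-0.03,0],[0.001,-0.03,0],[0.002,-0.03,0],[0.001,-0.03,0],[0.001,-0.03,0],[0.001,-0.03,0],[0.001,-0.015,0],[0,0,0],[0,0,0],[0,0,0]], gripper=[0.05,0.06,0.06,0.06,0.06,0.06,0.06,0.06,0.06,0.06,0.06,0.06,0.06,0.06,0.06,0.06,0.06])

```text
time: 19.88
tool_pos: [0.46, -0.0366, 0.2166]
tcp_rot: [2.179, 2.255, 0.007]
wrist_force: [-0.1, -0.1, -0.5]
width: 0.702
grip_force: 0.0
```

```bash
python3 - <<'E'
from h import *
plan(.4583,-.0358,.133,.035)
s=vision.read_camera("scene")[:,:,::-1];t=vision.read_camera("top")[:,:,::-1]
a=np.zeros((600,800,3),np.uint8)
a[:560,:480]=crop(s,290,190,120,140,4)
a[:480,490:800]=crop(t,300,150,62,96,5)
cv2.imwrite("pics/j.png",a)
E
```

```text
t 19.88 pos [ 0.46   -0.0366  0.2166] yaw 0.034 | turn [ 0.007   0.0008 -0.0006] shift [ 0.0009 -0.0017  0.0836]
```

View pics/j.png

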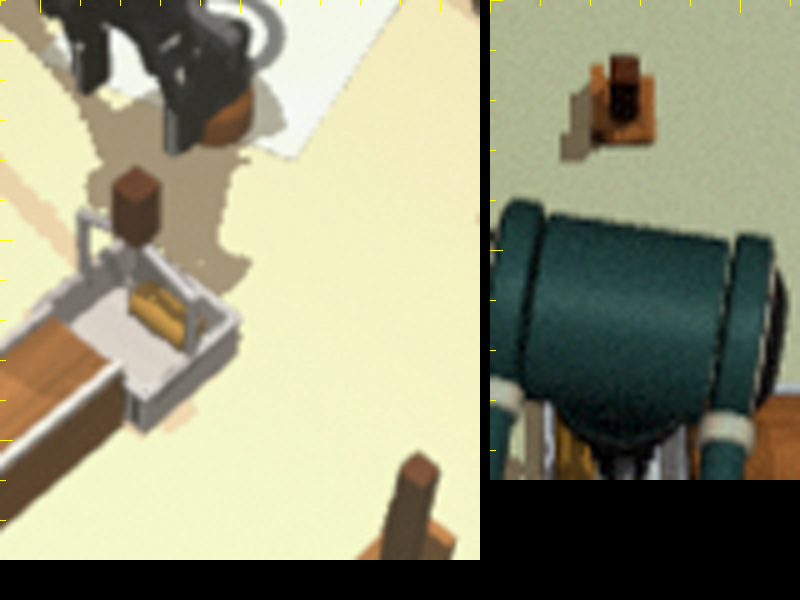

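The pusher stands upright at its old place, and the basket grip's top is at (323.6,234), essentially unmoved, with the roller inside. Now grasp the basket.

Emit:
jog_arm(turn=[[0.006,0,0],[0,0,0],[0,0,0],[0,0,0],[0,0,0],[0,0,0],[0,0,0],[0,0,0],[0,0,0],[0,0,0],[0,0,0]], delta_pos=[[0.001,-0.0017,0.0],[0,0,0.025],[0,0,0.03],[0,0,0.02],[0,0,0.008],[0,0,0],[0,0,0],[0,0,0],[0,0,0],[0,0,0],[0,0,0]], gripper=[0.06,0.06,0.06,0.06,0.06,0.06,0,0,0,0,0], grip_force=60)

```text
time: 20.9
tool_pos: [0.4579, -0.0358, 0.1344]
tcp_rot: [2.182, 2.259, -0.0]
wrist_force: [-2.8, -0.5, 6.3]
width: 0.245
grip_force: 59.7
```

```bash
python3 - <<'E'
from h import *
plan(.4583,-.0358,.133,.035);s=read_state();print(s['wrist_force'],s['grip_force'],s['width']*85)
# hook tip search: steel (grey) pixels near expected tip in both saved/current views
t=vision.read_camera("top"); sc=vision.read_camera("scene")
for n,im in(("top",t),("scene",sc)):
    u,v=proj(n,[[.5457,.2241,.214]])[0]; h=proj(n,[[.5565,.348,.19]])[0]; print(n,u,v,h)
    hsv=cv2.cvtColor(im,cv2.COLOR_RGB2HSV); m=((hsv[:,:,1]<50)&(hsv[:,:,2]>90)).astype(np.uint8)
    x0,y0=int(min(u,h[0]))-12,int(min(v,h[1]))-12; x1,y1=int(max(u,h[0]))+12,int(max(v,h[1]))+12
    nn,l,st,c=cv2.connectedComponentsWithStats(m[y0:y1,x0:x1]); print(x0,y0,st[1:].tolist())
    for r in m[y0:y1,x0:x1]: print("".join(".#"[k] for k in r))
E
```

```text
t 20.90 pos [ 0.4579 -0.0358  0.1344] yaw 0.035 | turn [ 0.0007  0.0011 -0.0005] shift [0.     0.0004 0.0014]
[-2.76908343 -0.54803264  6.34546989] 59.66824471950531 20.83489039044755
top 232.032730613821 200.14886894024954 [190.43457012 197.33112442]
178 185 [[14, 12, 44, 6, 160]]
..................................................................
..................................................................
..................................................................
..................................................................
..................................................................
..................................................................
..................................................................
..................................................................
..................................................................
..................................................................
..................................................................
..................................................................
.............
[... 2672 characters left out ...]
....
...........####.....########.............................
...........#####...#######...............................
............###...#######................................
................#######..................................
...............#######...................................
...............#####.....................................
..............#####......................................
..............###........................................
..............##.........................................
.........................................................
.........................................................
.........................................................
```

Emit:
jog_arm(turn=[[0,0,0],[0,0,0],[0,0,0],[0,0,0],[0,0,0.04],[0,0,0.04],[0,0,0.038],[0,0,0],[0,0,0],[0,0,0],[0,0,0],[0,0,0],[0,0,0],[0,0,0],[0,0,0],[0,0,0],[0,0,0],[0,0,0],[0,0,0],[0,0,0]], delta_pos=[[0,0,-0.005],[0,0,-0.012],[0,0,-0.02],[0,0,-0.02],[0,0,-0.02],[0,0,-0.02],[0,0,-0.015],[0,0,-0.004],[0.008,0.003,0],[0.015,0.005,0],[0.02,0.007,0],[0.02,0.007,0],[0.02,0.007,0],[0.02,0.007,0],[0.02,0.007,0],[0.02,0.007,0],[0.02,0.007,0],[0.015,0.005,0],[0.008,0.003,0],[0,0,0]], gripper=[0,0,0,0,0,0,0,0,0,0,0,0,0,0,0,0,0,0,0,0])

```text
time: 22.67
tool_pos: [0.5374, 0.1459, 0.247]
tcp_rot: [-2.309, -2.128, 0.004]
wrist_force: [0.5, -0.0, -4.2]
width: 0.252
grip_force: 59.1
```

Emit:
jog_arm(turn=[[0,0,0],[0,0,0],[0,0,0]], delta_pos=[[0,0,0],[0,0,0],[0,0,0]], gripper=[0,0,0])

```text
time: 22.92
tool_pos: [0.5371, 0.1434, 0.2483]
tcp_rot: [-2.313, -2.126, 0.003]
wrist_force: [0.3, 0.0, -3.1]
width: 0.246
grip_force: 59.1
```

```bash
python3 - <<'E'
from h import *
plan(.5505,.276,.250,-.083);s=read_state();print(s['wrist_force'],s['grip_force'],s['width']*85)
im=vision.read_camera("scene"); t=vision.read_camera("top"); cv2.imwrite("pics/k0.png",im[:,:,::-1]);cv2.imwrite("pics/k1.png",t[:,:,::-1])
# brass pixels: roller; where in scene vs basket
hsv=cv2.cvtColor(im,cv2.COLOR_RGB2HSV); u,v=proj("scene",[[s['tool_pos'][0],s['tool_pos'][1],.115+.017]])[0].astype(int)
m=cv2.inRange(hsv,(15,120,90),(27,255,255))[v-40:v+40,u-40:u+40]; ys,xs=np.nonzero(m); print("brass",u,v,len(xs),xs.mean()+u-40,ys.mean()+v-40)
E
```

```text
t 22.92 pos [0.5371 0.1434 0.2483] yaw -0.084 | turn [-0.0016  0.0012 -0.0014] shift [ 0.1333  0.0023 -0.0017]
[ 2.52522494e-01  2.21097854e-03 -3.05220990e+00] 59.14973258972168 20.88549620516619
brass 399 223 109 404.2477064220183 219.63302752293578
```

Emit:
jog_arm(turn=[[0,0,0],[0,0,0],[0,0,0],[0,0,0],[0,0,0],[0,0,0],[0,0,0],[0,0,0],[0,0,0],[0,0,0],[0,0,0],[0,0,0],[0,0,0],[0,0,0]], delta_pos=[[0.006,0.002,-0.002],[0.012,0,0],[0.013,0,0],[0.013,0,0],[0.013,0,0],[0.013,0,0],[0.013,0,0],[0.013,0,0],[0.013,0,0],[0.012,0,0],[0.008,0,0],[0.004,0,0],[0,0,0],[0,0,0]], gripper=[0,0,0,0,0,0,0,0,0,0,0,0,0,0])

```text
time: 24.18
tool_pos: [0.5506, 0.2765, 0.2502]
tcp_rot: [-2.312, -2.127, 0.003]
wrist_force: [-0.4, -0.0, -4.2]
width: 0.246
grip_force: 59.2
```

```bash
python3 - <<'E'
from h import *
plan(.5505,.276,.2134,-.083);s=read_state();print(s['wrist_force'],s['torque'],s['grip_force'],s['width']*85)
E
```

```text
t 24.18 pos [0.5506 0.2765 0.2502] yaw -0.083 | turn [-0.0015  0.0014 -0.0003] shift [-0.0005 -0.      0.0368]
[-0.39521319 -0.04206328 -4.20997826] [-0.05498683 -0.05274957 -0.0249072 ] 59.16715443134308 20.878838348847687
```

Nothing was touched on the way. Lowering, watching the wrist force for the seat.

Emit:
jog_arm(turn=[[0,0,0],[0,0,0],[0,0,0],[0,0,0],[0,0,0],[0,0,0],[0,0,0]], delta_pos=[[0,0,0.008],[0,0,0.012],[0,0,0.008],[0,0,0.005],[0,0,0.003],[0,0,0.001],[0,0,0]], gripper=[0,0,0,0,0,0,0])

```text
time: 24.77
tool_pos: [0.5499, 0.2759, 0.2143]
tcp_rot: [-2.312, -2.126, 0.005]
wrist_force: [-4.2, -2.2, 4.3]
width: 0.246
grip_force: 60.2
```

```bash
python3 - <<'E'
from h import *
plan(.5505,.276,.2134,-.083);s=read_state();print(s['wrist_force'],s['torque'])
im=vision.read_camera("scene"); t=vision.read_camera("top"); cv2.imwrite("pics/l0.png",im[:,:,::-1])
E
```

```text
t 24.77 pos [0.5499 0.2759 0.2143] yaw -0.084 | turn [-0.0026  0.002  -0.0008] shift [0.0002 0.0006 0.0009]
[-4.16972147 -2.17077146  4.31323234] [-0.55883862  0.85912067  0.03563477]
```

Emit:
jog_arm(turn=[[0,0,0],[0,0,0],[0,0,0]], delta_pos=[[0,-0.002,-0.002],[0,0,0],[0,0,0]], gripper=[0,0,0])

```text
time: 25.12
tool_pos: [0.5486, 0.2769, 0.2151]
tcp_rot: [-2.312, -2.126, 0.002]
wrist_force: [-0.1, 0.3, -2.0]
width: 0.248
grip_force: 59.4
```

```bash
python3 - <<'E'
from h import *
plan(.5505,.276,.2134,-.083);s=read_state();print(s['wrist_force'],s['torque'])
E
```

```text
t 25.12 pos [0.5486 0.2769 0.2151] yaw -0.084 | turn [-0.0011  0.0003 -0.0007] shift [-0.0008  0.002   0.0017]
[-0.07366234  0.34440232 -2.00565957] [-0.0541332   0.05753623 -0.02207596]
```

Emit:
jog_arm(turn=[[0,0,0],[0,0,0],[0,0,0],[0,0,0],[0,0,0],[0,0,0],[0,0,0],[0,0,0],[0,0,0]], delta_pos=[[0,0,0.001],[0,0,0],[0,0,0],[0,0,0],[0,0,0],[0,0,0],[0,0,0],[0,0,0],[0,0,0]], gripper=[0,0,0.025,0.03,0.035,0.045,0.055,0.06,0.06])

```text
time: 25.87
tool_pos: [0.5486, 0.2769, 0.2143]
tcp_rot: [-2.312, -2.126, 0.002]
wrist_force: [-0.9, 0.4, -0.8]
width: 0.703
grip_force: 0.0
```

```bash
python3 - <<'E'
from h import *
plan(.5505,.276,.2134,-.083);s=read_state();print(s['wrist_force'],s['grip_force'],s['width']*85)
im=vision.read_camera("scene"); cv2.imwrite("pics/m0.png",im[:,:,::-1]); o=cv2.imread("pics/l0.png")[:,:,::-1]
f=lambda i:cv2.inRange(cv2.cvtColor(np.ascontiguousarray(i),cv2.COLOR_RGB2HSV),(15,120,90),(27,255,255))[130:270,380:480]
for i in(o,im): ys,xs=np.nonzero(f(i)); print(len(xs),xs.mean()+380,ys.mean()+130)
E
```

```text
t 25.87 pos [0.5486 0.2769 0.2143] yaw -0.084 | turn [-0.0012  0.0007 -0.0005] shift [-0.0007  0.002   0.0009]
[-0.945774    0.36286532 -0.80672424] 0.0 59.7507402198276
103 440.97087378640776 196.20388349514565
100 441.27 197.57999999999998
```

Released, and the basket stays put. Raise slowly and back off.

Emit:
jog_arm(turn=[[0,0,0],[0,0,0],[0,0,0],[0,0,0],[0,0,0],[0,0,0],[0,0,0],[0,0,0],[0,0,0],[0,0,0],[0,0,0],[0,0,0],[0,0,0],[0,0,0],[0,0,0],[0,0,0],[0,0,0],[0,0,0],[0,0,0],[0,0,0]], delta_pos=[[0,0,-0.005],[0,0,-0.01],[0,0,-0.015],[0,0,-0.02],[0,0,-0.025],[0,0,-0.03],[0,0,-0.02],[0,0,0],[0,0,0],[0,0,0],[0,0,0],[0,0,0],[0,0,0],[0,0,0],[0,0,0],[0,0,0],[0,0,0],[0,0,0],[0,0,0],[0,0,0]], gripper=[0.07,0.07,0.07,0.07,0.07,0.07,0.07,0.07,0.07,0.07,0.07,0.07,0.07,0.07,0.07,0.07,0.07,0.07,0.07,0.07])

```text
time: 27.58
tool_pos: [0.5487, 0.277, 0.3394]
tcp_rot: [-2.312, -2.126, 0.002]
wrist_force: [0.3, -0.7, 0.3]
width: 0.823
grip_force: 0.0
```

```bash
python3 - <<'E'
from h import *
plan(.5505,.276,.2134,-.083)
A=[vision.read_camera("scene") for _ in range(5)]; o=cv2.imread("pics/m0.png")[:,:,::-1]
f=lambda i:cv2.inRange(cv2.cvtColor(np.ascontiguousarray(i),cv2.COLOR_RGB2HSV),(15,120,90),(27,255,255))[130:270,380:480]
for i in(o,A[0],A[-1]): ys,xs=np.nonzero(f(i)); print(len(xs),xs.mean()+380,ys.mean()+130)
print("frame diff", cv2.absdiff(A[0],A[-1])[130:270,380:480].mean())
# brown wooden grip of basket: expected top at loop+.053
print(proj("scene",[[.5486,.2769,.243],[.5486,.2769,.197]]))
hsv=cv2.cvtColor(A[-1],cv2.COLOR_RGB2HSV); u,v=proj("scene",[[.5486,.2769,.22]])[0].astype(int)
m=cv2.inRange(hsv,(0,70,25),(14,255,130))[v-25:v+25,u-25:u+25]
for r in m: print("".join(".#"[int(k>0)] for k in r))
E
```

```text
t 27.58 pos [0.5487 0.277  0.3394] yaw -0.084 | turn [-0.0012  0.0006 -0.0005] shift [-0.0008  0.0018  0.126 ]
100 441.27 197.57999999999998
128 439.359375 194.1953125
137 439.978102189781 191.8832116788321
frame diff 0.7213095238095238
[[445.91351207 164.91157111]
 [441.99518099 179.71265908]]
.#.#..#.#.########................................
#..##....#######.###..............................
##.###.#####.#####..##............................
..#.#.##.####.#######.#...........................
..###...#.##.#...#####..#.........................
##.##..##.##...#.##########.......................
##..####.#..##..#.##########......................
.#..###.##...#.##...#########.....................
#########.###.###...#.#.######....................
....#####..##..#..##..#.########..................
..######.##......###.#.#.#########................
..#.##..###..#..#####..#.##.###.####..............
##..#...#.#.#####...#######..##.#####.............
#.##...#######.#.##.#####.#.########.##...........
##.#..##.##.#.#.#...#...##.#####.####.###.........
.#.###.###...######.#...#########.#####
[... 1045 characters left out ...]
.....##...........................##.
.....#.........................#..#...........##..
....#.............................#...........##.#
.................................##.#.........##.#
...........................#.....#.###.#......##.#
.........................##.......####..##...###..
.......................##.#.##.....#...##.....##..
......................#.###..##.....##.###...#..#.
........................#...#........#...###.##...
........................#.##...#......#.###.######
.........................####.#........#..####....
...........................#.....#......#..#..#.#.
.............................##..#......#.#.##.#..
..............................#..###....###...#...
```

Emit:
jog_arm(turn=[[0,0,0],[0,0,0],[0,0,0],[0,0,0],[0,0,0],[0,0,0],[0,0,0],[0,0,0],[0,0,0],[0,0,0],[0,0,0],[0,0,0],[0,0,0],[0,0,0],[0,0,0],[0,0,0],[0,0,0],[0,0,0],[0,0,0],[0,0,0]], delta_pos=[[0.0,0,-0.02],[0,0,-0.02],[0,0,-0.02],[0,0.0,0],[0,0,0],[0,0,0],[0,0,0],[0,0,0],[0,0,0],[0,0,0],[0,0,0],[0,0,0],[0,0,0],[0,0,0],[0,0,0],[0,0,0],[0,0,0],[0,0,0],[0,0,0],[0,0,0]], gripper=[0.07,0.07,0.07,0.07,0.07,0.07,0.07,0.07,0.07,0.07,0.07,0.07,0.07,0.07,0.07,0.07,0.07,0.07,0.07,0.07])

```text
time: 29.5
tool_pos: [0.5488, 0.277, 0.3994]
tcp_rot: [-2.312, -2.126, 0.002]
wrist_force: [0.7, 0.6, -0.1]
width: 0.819
grip_force: 0.0
```

```bash
python3 - <<'E'
from h import *
A=[vision.read_camera("scene") for _ in range(10)]
g=[cv2.GaussianBlur(cv2.cvtColor(i,cv2.COLOR_RGB2GRAY)[140:270,390:490].astype(np.float32),(0,0),1) for i in A]
for k in(1,3,5,9): print(k,cv2.phaseCorrelate(g[0],g[k]),np.abs(g[0]-g[k]).mean(),np.abs(g[0]-g[k]).max())
X0=np.array([.5486,.2769,.0797]); c,s=np.cos(-.083),np.sin(-.083); R=np.array([[c,-s,0],[s,c,0],[0,0,1]])
hsv=cv2.cvtColor(A[-1],cv2.COLOR_RGB2HSV)
for nm,p in[("gripmid",(0,0,.141)),("post+",(.046,0,.07)),("post-",(-.046,0,.07)),("rim front",(0,-.040,.042)),("wall-y",(0,-.042,.02)),("wall+x",(.048,0,.02)),("below",(0.02,-.042,-.012))]:
    u,v=proj("scene",[X0+R@np.array(p)])[0].round().astype(int); print(nm,u,v,hsv[v-1:v+2,u-1:u+2].reshape(-1,3).mean(0).round(),hsv[v,u])
m=cv2.inRange(hsv,(0,0,60),(179,45,255))[140:250,395:475]
for r in m[::2]: print("".join(".#"[int(k>0)] for k in r))
E
```

```text
1 ((-0.004097938584585847, 0.4915096576568203), 1.001559707182425) 0.19855316 1.048542
3 ((-0.015240688631649846, 0.49763290882806643), 1.0025971578845272) 0.2003145 1.7455902
5 ((-0.008535671683375767, 0.48876158257637314), 1.002848817171874) 0.20221683 2.0507507
9 ((-0.005454336848480068, 0.49845543642170753), 1.002776600378531) 0.1981554 2.178711
gripmid 444 172 [ 13. 137.  44.] [ 14 127  44]
post+ 453 204 [11. 20. 77.] [10 20 78]
post- 425 184 [12. 20. 74.] [10 19 79]
rim front 425 209 [ 14.  20. 107.] [ 11  18 111]
wall-y 423 215 [21. 27. 58.] [23 23 44]
wall+x 449 218 [19. 27. 75.] [19 27 75]
below 427 228 [20. 70. 82.] [20 72 82]
................................................................................
................................................................................
................................................................................
................................................................................
................................................................................
..................................................
[... 3299 characters left out ...]
....................................................
................................................................................
................................................................................
................................................................................
................................................................................
................................................................................
................................................................................
................................................................................
................................................................................
```

The basket is still, level, and where predicted, with the roller inside and the gripper clear. Handing in.

```bash
python3 -c "
from workcell import ticket; print(ticket.finish_job())"
```

```text
the job is handed in; nothing more can be done
None
```

I handed the job in at about 30 s, with no verdict returned: the basket with the roller hangs on the swung-out hook, the pusher is back in its place, and the bowl, jar and hammer were not approached; the one risk is that joint 6 read -2.5516 (range end -2.55) at one point early on.

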